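# Load the tippy tester tray evenly

## Task

Stand all three pots upright in the two end wells of the light wooden display tray so that the tray stays balanced on its narrow foot, then let go. The pots look alike but one is full and much heavier than the other two, so heft them before loading, and load in an order that never lets the tray tip or be pushed off its spot at any time. Leave the other things on the counter where they are.

Things in the scene. Friction and masses are not known exactly. Their poses are not given: they have to be found in the camera images.
- tray: loose light plywood tray (0.5 kg) on a narrow foot: deck 148 (its x) x 246 (its y) mm, foot plate 120 in x but only 36 in y, so it tips about edges 18 mm from the middle. Origin: centre of the foot's underside, z up. An open well at each end, floor 35 mm up; between them a carrying bar 12 mm thick along x, its top 77 mm up. Rims 7 mm, inner ribs (y = +-39.5) 8 mm above the floor
- well_a (a point): centre of the floor of the well at the tray's +y end (y = +80 mm from the tray's origin). Inside 138 mm in x by 76 mm in y: takes one pot in the middle or two side by side along x (at x = +34 and -34 mm). Axes as the tray's
- well_b (a point): the same for the well at the -y end (y = -80 mm). With pots mid-well: one nearly empty pot alone in a well does not tip the tray; the full pot alone, or two nearly empty pots alone in one well, do. The full pot opposite one nearly empty pot stands; with all three aboard it stands only with the full pot alone in one well and the other two in the other
- pot_1: one of three closed round pots that look exactly alike, 58 mm across, 50 mm high, at first standing on the counter. One of the three is full, about 0.25 kg; the other two nearly empty, about 0.11 kg each; only weight tells them apart. Origin at the centre of the underside, z up. Grip round the side
- pot_2: one of three closed round pots that look exactly alike, 58 mm across, 50 mm high, at first standing on the counter. One of the three is full, about 0.25 kg; the other two nearly empty, about 0.11 kg each; only weight tells them apart. Origin at the centre of the underside, z up. Grip round the side
- pot_3: one of three closed round pots that look exactly alike, 58 mm across, 50 mm high, at first standing on the counter. One of the three is full, about 0.25 kg; the other two nearly empty, about 0.11 kg each; only weight tells them apart. Origin at the centre of the underside, z up. Grip round the side
- ink_pad: flat closed ink pad 56 x 69 x 13 mm lying among the pots, loose, not part of the job; origin at the centre of the underside
- marker: marker pen 17 x 135 x 16 mm lying between pots and tray, loose, not part of the job; origin at the centre of the underside
- pen: ball pen 12 x 145 x 9 mm lying beyond the pots, loose, not part of the job; origin at the centre of the underside
- stapler: desk stapler 39 x 153 x 55 mm, loose, not part of the job; origin at the centre of the underside
There are look-alikes about, which are no part of the job. Leave any orange look-alike of the pot_3 alone.

How it is judged:
By the outcome, as a careful person would: the job done as asked, in the order asked, and still so for the second after the job is handed in, with the robot touching nothing.
It also fails if it takes over 72 s, if anything falls off the work surface, if the arm or the gripper's body presses on something with over 40 N, if the wrist force passes 120 N, or if a joint passes its speed limit or range.

## Robot

A 7-joint arm with a two-finger parallel gripper is mounted at the origin on a cart in front of the work surface, level with it; the furniture and walls round the work are solid. World frame = base frame: x ahead of the robot, y to its left, z up, the work surface at z = 0. Lengths are in m, angles in rad, forces in N, time in s.
With the tool pointing down it reaches from about 0.4 to 0.875 m from the base axis. Payload 19.3 kg.
Tool frame: the origin (TCP) lies at the very end of the fingers, on their centre line; the grasp point (between the pads) lies bot.grasp_offset behind it (bot.grasp_offset is the distance from the TCP to the grasp point, in m); z points along the fingers, y is the direction in which the jaws open and shut (so a half turn about z gives the same grasp; the last joint's range is limited). The gripper opens to 85 mm and grips with 20 to 120 N. Pads are 22 mm wide; open, the fingers measure 114 mm over their backs; the gripper's body (76 mm by 85 mm) begins 54 mm behind the grasp point. The pads swing forward as they close: fully open they stand 13 mm farther back than shut.
Start: joints at [-0.07, 0.521, -0.036, 1.599, 0.021, 1.021, -0.113], TCP at [0.625, -0, 0.194] pointing down, gripper open.
Joint ranges: [-2.91, 2.91], [-0.3, 2.13], [-1.5, 1.42], [0.17, 2.43], [-1.26, 4.41], [0.16, 1.93], [-2.52, 2.52]. Speed limits (rad/s): [1.89, 1.89, 2.39, 2.39, 3.01, 3.01, 3.01].

## Interface

Orientations are given as [roll, pitch, yaw] about the fixed x, y, z axes, in that order (R = Rz(yaw) Ry(pitch) Rx(roll)).
In Python, from workcell import bot gives the robot as it stands. The module is installed in compiled form; this text tells all that it offers.
- The arm moves only by the shell command python3 -m handwheel 'ROWS' [OPENING] [FORCE]. ROWS is JSON, a list of rows, each a list of 6 numbers: the shift along the tool's x, y, z as a fraction of full scale, then the turn, a rotation vector about the tool's x, y, z as a fraction of full scale. In form: [[x, y, z, rx, ry, rz], ...]. A call has 1 to 8 rows; each row shifts and turns the commanded pose from where the row before left it, along the tool's axes as they then stand; what a row does not reach is not made up. Full scale, the value 1, is 0.025 m for a shift and 360 degrees for a turn. A row lasts 1/8 s, in which the tool goes at most 62.5 mm and 10.7 degrees, less where a joint would pass 70% of its speed; a pose out of reach is approached as far as the arm can. A call with a number of a shift or a turn outside -1 to 1 is refused whole. A call with a gripper value outside its range is refused whole. OPENING is the closure, from -1 (fully open) to 1 (shut), set as the call begins (- or left out, the last holds). The fingers move at their own pace and stop on an object; FORCE is the grip in N (left out, the last holds). Time passes only in rows, so rows that do not move let the fingers close. It gives the time, the measured TCP pose, the force and the opening at its end, in the units of the state.
- bot.observe(): the state, without advancing time (a new reading comes with each control period).
- bot.grab_frame(name): name is "scene" or "side" or "wrist"; returns a dict with "pixels" (400x640x3 uint8, blue, green, red), "vertical_fov" (degrees; the focal length in pixels is half the picture's height over the tangent of half this angle, whatever the lens; pixels are square), "cx", "cy" (the principal point, pixels), "R" (3x3) and "t" (3): a world point X has camera coordinates R X + t. Camera axes: x right, y down, z forward; pixel columns grow to the right and rows downward; lengths in m; the calibration is good to about 2 mm. A picture is of the moment at which its call begins. There is no depth.
- bot.job_done(): hands the job in, once; it reports no verdict.
Trained networks look in a picture, given as the dict that the camera call returned (one of the last four; its "shot" number tells which), for a name from the list of things; names that differ only in an ending like _2 or _b are one class to them, and where a whole thing is asked for, a point or a joint stands for the part that bears it (a point fixed in the world has none). Each returns a list of dicts, best first, with "score" (0 to 1); they miss things now and then, are a little off and sometimes report something else, mostly with a low value. They report only what shows in the picture. A call takes as long as a camera call. They do not tell look-alikes from the thing itself.
- bot.trace(picture, thing): "region" (400x640 bool, what is visible of it) and "point" ([column, row] in pixels, amid what is visible of it).
The state is a dict: "clock": time; "qpos": joint angles; "qd": joint speeds; "joint_efforts": joint torques, N m; "position": TCP position; "tool_rot": TCP orientation; "force": force on the tool from outside, world axes, zero at the start; "moment": the same for the moment, N m; "grip_width": finger opening in m.
Only numpy, scipy, OpenCV 4.12 (cv2) and the standard library are available. Lean on these libraries where they do the work, as an engineer would, in place of code of your own. Each camera call takes 0.05 s, during which the arm holds its last target.

## Working session

There is one attempt and no reset: what is moved stays moved. The work goes in short steps, Python scripts to look and compute and a shell command to move; the robot and the scene stay as the last step left them, time stands still between calls to the robot, and variables do not carry over. Pictures are saved under pics/ and viewed, and the job is handed in when it is done.

```bash
mkdir -p pics; ls; python3 - <<'E'
from workcell import bot
import cv2
s=bot.observe()
for k,v in s.items(): print(k,v)
print(bot.grasp_offset)
for n in ["scene","side","wrist"]:
    f=bot.grab_frame(n); cv2.imwrite(f"pics/{n}0.png",f["pixels"]); print(n,f["vertical_fov"],f["cx"],f["cy"],f["R"],f["t"],f["shot"])
E
```

```text
pics
clock 0.0
qpos [-0.07022353  0.52203325 -0.03634348  1.60000117  0.02115483  1.0210898
 -0.11278981]
qd [ 0.00106128 -0.0013964  -0.00314467  0.00075908 -0.00133901  0.00025893
  0.00158132]
joint_efforts [-4.24098413e-03 -9.27110124e+01  1.97758444e+00 -3.69928443e+01
  1.76317629e-02  8.19846697e-03 -6.58496788e-05]
position [ 6.24619937e-01 -1.44297302e-06  1.93416018e-01]
tool_rot [-3.14044407e+00  3.52613214e-05  1.57081029e+00]
force [ 0.40441348 -0.03068668 -0.11324283]
moment [-0.00226046  0.02214032  0.03401926]
grip_width 0.08522474199131413
0.0187
scene 48.24504588909105 314.5142699965263 203.72865795141075 [[-0.58686693 -0.80950058  0.01720495]
 [-0.62227452  0.43733408 -0.64924057]
 [ 0.51803631 -0.39172403 -0.7603885 ]] [0.51749574 0.30946655 0.79034758] 1
side 51.39403725277402 321.27622347113635 190.22430533387995 [[-0.22056449  0.97537048  0.00193349]
 [ 0.86059938  0.19554301 -0.47024635]
 [-0.45904249 -0.10205569 -0.88253308]] [-0.04085473 -0.54846576  1.23526538] 2
wrist 62.54556738786119 323.99123804534224 194.24129072245344 [[ 9.99999531e-01  6.73141991e-04 -6.96344453e-04]
 [ 8.60802901e-04 -9.47254181e-01  3.20482097e-01]
 [-4.43885238e-04 -3.20482546e-01 -9.47254317e-01]] [-0.62487957 -0.04210025  0.38052178] 3
```

View pics/scene0.png

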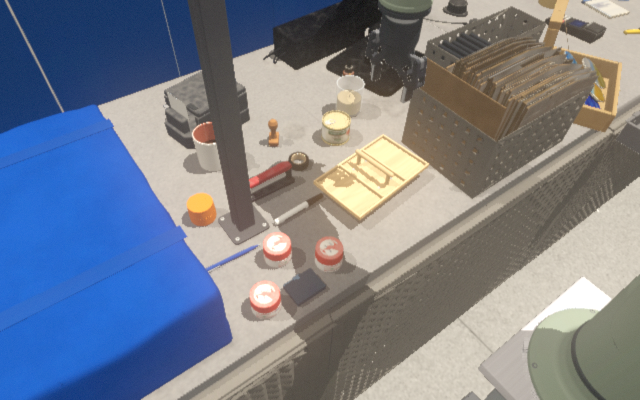

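View pics/side0.png

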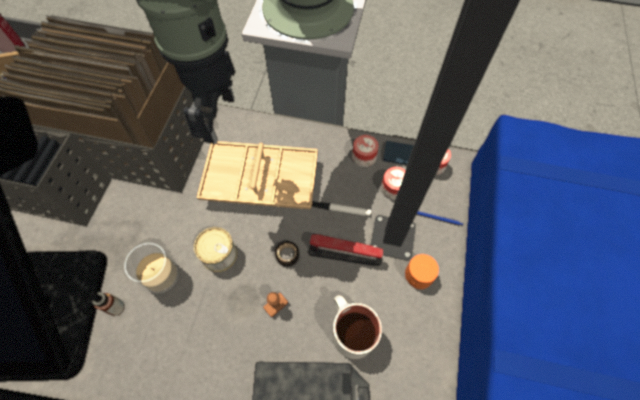

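View pics/wrist0.png

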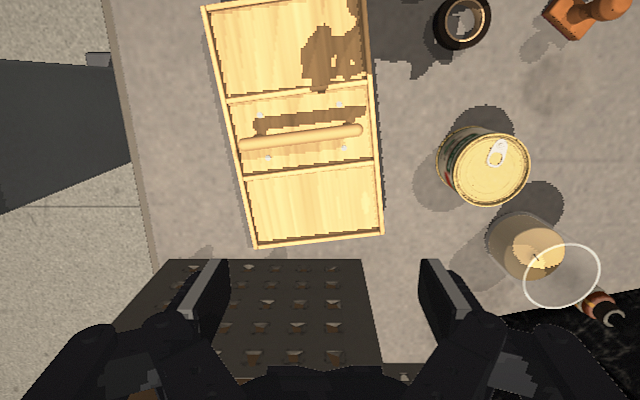

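Three red-lidded pots appear in the scene view at (277,249), (329,253) and (265,299). The orange one at (201,209) is the look-alike. The tray is at (371,176), the marker at (298,207), the ink pad at (305,287) and the pen at (232,257). A dark post stands at (235,150), close to the pots.

```bash
cat > h.py <<'E'
from workcell import bot
import numpy as np, cv2
from scipy.optimize import minimize
def K(f):
    F=200/np.tan(np.radians(f["vertical_fov"])/2); return F,f["cx"],f["cy"]
def proj(f,X):
    X=np.atleast_2d(X); c=X@np.array(f["R"]).T+np.array(f["t"]); F,cx,cy=K(f)
    return np.c_[F*c[:,0]/c[:,2]+cx,F*c[:,1]/c[:,2]+cy]
def back(f,p,z):
    F,cx,cy=K(f); R=np.array(f["R"]);d=R.T@np.array([(p[0]-cx)/F,(p[1]-cy)/F,1]); o=-R.T@np.array(f["t"])
    return o+d*(z-o[2])/d[2]
a=np.linspace(0,2*np.pi,33)[:-1]
def cyl(x,y,z0=0,r=.029,h=.05):
    c=np.c_[x+r*np.cos(a),y+r*np.sin(a)]
    return np.r_[np.c_[c,c[:,0]*0+z0],np.c_[c,c[:,0]*0+z0+h]]
def box(x,y,yaw,lx,ly,z0,z1):
    c,s=np.cos(yaw),np.sin(yaw); P=[]
    for u in(-1,1):
        for v in(-1,1):
            for z in(z0,z1): P.append([x+c*u*lx/2-s*v*ly/2,y+s*u*lx/2+c*v*ly/2,z])
    return np.array(P)
def hullmask(f,P):
    m=np.zeros((1600,2560),np.uint8); h=cv2.convexHull(((proj(f,P)+.5)*4).astype(np.float32)); cv2.fillConvexPoly(m,h.astype(np.int32),1)
    return cv2.resize(m.astype(np.float32),(640,400),interpolation=cv2.INTER_AREA)
def iou(f,P,reg):
    m=hullmask(f,P); r=reg.astype(float); return np.minimum(m,r).sum()/np.maximum(m,r).sum()
E
python3 - <<'E'
from h import *
for n in ["scene","side"]:
    f=bot.grab_frame(n)
    for t in ["pot_1","tray","ink_pad","marker","pen","stapler"]:
        for d in bot.trace(f,t):
            reg=np.array(d["region"]); z={"pot_1":.025,"tray":.035}.get(t,.007)
            X=back(f,d["point"],z)
            s=""
            if d["score"]>.3:
                if t=="pot_1":
                    r=minimize(lambda q:-iou(f,cyl(*q),reg),X[:2],method="Nelder-Mead",options=dict(initial_simplex=X[:2]+np.array([[0,0],[.01,0],[0,.01]]),maxiter=60)); s=(r.x.round(4),-r.fun)
                if t=="tray":
                    best=None
                    for y0 in (-.3,0,.3):
                        x0=np.r_[X[:2],y0]
                        r=minimize(lambda q:-iou(f,box(*q,.148,.246,.028,.042),reg),x0,method="Nelder-Mead",options=dict(initial_simplex=x0+np.array([[0,0,0],[.02,0,0],[0,.02,0],[0,0,.2]]),maxiter=120))
                        if best is None or r.fun<best.fun: best=r
                    s=(best.x.round(4),-best.fun)
            print(n,t,round(d["score"],2),np.round(d["point"]),X.round(3),reg.sum(),s)
E
```

```text
scene pot_1 0.93 [275. 249.] [0.556 0.337 0.025] 863 (array([0.5541, 0.3351]), np.float64(0.9428748195504227))
scene pot_1 0.91 [269. 300.] [0.465 0.409 0.025] 959 (array([0.4695, 0.4155]), np.float64(0.9062370676913981))
scene pot_1 0.87 [201. 209.] [0.743 0.413 0.025] 795 (array([0.7423, 0.4128]), np.float64(0.9490925521500113))
scene pot_1 0.84 [326. 254.] [0.486 0.257 0.025] 852 (array([0.4843, 0.2527]), np.float64(0.9335027821666552))
scene tray 0.98 [370. 174.] [0.603 0.04  0.035] 4844 (array([0.6025, 0.0337, 0.1384]), np.float64(0.9497521958879238))
scene marker 0.83 [296. 210.] [0.633 0.234 0.007] 398 
scene pen 0.57 [227. 258.] [0.608 0.426 0.007] 215 
scene stapler 0.96 [273. 179.] [0.743 0.224 0.007] 1023 
side pot_1 0.83 [363. 149.] [0.483 0.25  0.025] 677 (array([0.4867, 0.2553]), np.float64(0.9139711530255185))
side pot_1 0.74 [422. 269.] [0.74  0.415 0.025] 881 (array([0.7458, 0.4132]), np.float64(0.9358359957401491))
side tray 0.68 [257. 176.] [0.611 0.034 0.035] 6736 (array([0.605 , 0.0377, 0.1284]), np.float64(0.975419157046296))
side ink_pad 0.95 [396. 154.] [0.467 0.328 0.007] 547 
side marker 0.74 [342. 208.] [0.634 0.232 0.007] 404 
side pen 0.58 [442. 218.] [0.609 0.448 0.007] 187 
side stapler 0.92 [344. 250.] [0.729 0.255 0.007] 1594
```

```bash
python3 - <<'E'
from h import *
S=bot.grab_frame("scene"); D=bot.grab_frame("side"); W=bot.grab_frame("wrist")
d=[x for x in bot.trace(W,"tray")][0]; reg=np.array(d["region"])
x0=np.array([.604,.036,.13])
r=minimize(lambda q:-iou(W,box(*q,.148,.246,.028,.042),reg),x0,method="Nelder-Mead",options=dict(initial_simplex=x0+np.array([[0,0,0],[.01,0,0],[0,.01,0],[0,0,.1]]),maxiter=120)); print("wrist tray",r.x,r.fun)
print("post base scene",back(S,(221,228),0),back(S,(238,243),0),back(S,(268,226),0),"side",back(D,(388,243),0),back(D,(405,247),0))
print(D["pixels"].shape)
cv2.imwrite("pics/sc1.png",cv2.resize(S["pixels"][60:200,380:640],None,fx=3,fy=3))
cv2.imwrite("pics/sd1.png",cv2.resize(D["pixels"][0:260,0:220],None,fx=2.3,fy=2.3))
cv2.imwrite("pics/sc2.png",cv2.resize(S["pixels"][180:340,180:380],None,fx=3.5,fy=3.5))
E
```

```text
wrist tray [0.60220869 0.03591296 0.13023202] -0.9926356231435242
post base scene [0.68916639 0.39626334 0.        ] [ 6.31848730e-01  3.85754688e-01 -1.11022302e-16] [0.63388879 0.30812294 0.        ] side [0.68968422 0.34328732 0.        ] [6.90633327e-01 3.79699903e-01 1.11022302e-16]
(400, 640, 3)
```

View pics/sc1.png

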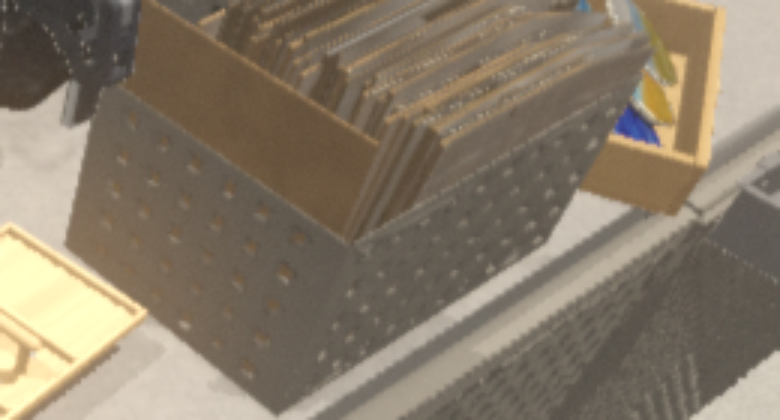

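View pics/sd1.png

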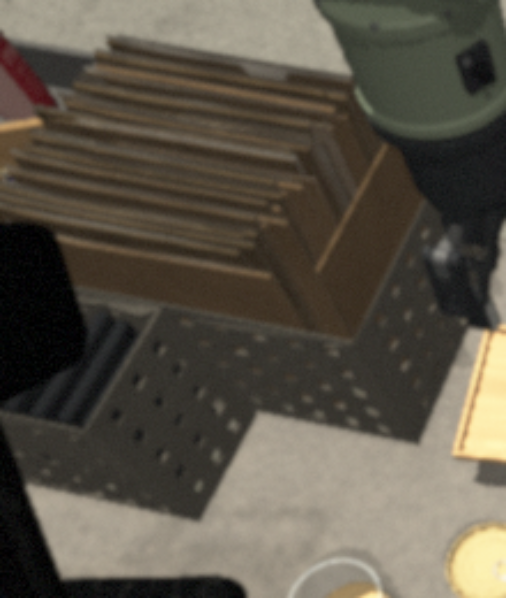

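View pics/sc2.png

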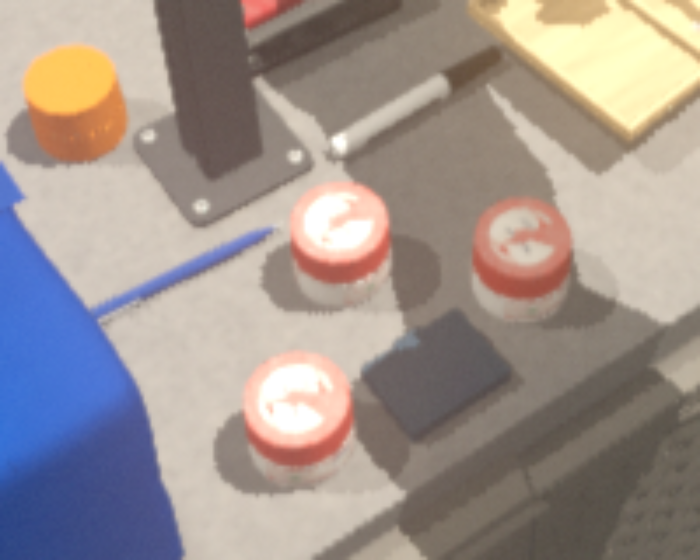

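```bash
python3 - <<'E'
from h import *
S=bot.grab_frame("scene"); D=bot.grab_frame("side")
print("bin bottom",back(S,(401.7,141.7),0),back(S,(473,197),0),back(D,(182,191),0))
def P(f):
    F,cx,cy=K(f); return np.array([[F,0,cx],[0,F,cy],[0,0,1]])@np.c_[np.array(f["R"]),np.array(f["t"])]
def tri(p,q):
    X=cv2.triangulatePoints(P(S),P(D),np.array(p,float),np.array(q,float)).ravel(); return X[:3]/X[3]
print("top far",tri((415,90),(153,146.5)),"top near",tri((497,140),(187,80)))
# blue bag: near-bottom/side edge
for z in (0,.1,.15,.2): print("bag scene",z,back(S,(225,310),z),back(S,(180,235),z),"side",back(D,(470,190),z),back(D,(497,122),z))
E
```

```text
bin bottom [ 0.66939694 -0.13276844  0.        ] [ 0.4267948  -0.13703334  0.        ] [ 0.66895468 -0.13029921  0.        ]
top far [ 0.66452732 -0.1368075   0.16646089] top near [ 0.45163041 -0.17307278  0.13375005]
bag scene 0 [0.50789298 0.48486294 0.        ] [ 7.23575339e-01  4.78476271e-01 -1.11022302e-16] side [0.52169115 0.506227   0.        ] [0.31250745 0.56100516 0.        ]
bag scene 0.1 [0.45479653 0.49852119 0.1       ] [0.64328012 0.49293992 0.1       ] side [0.58276642 0.47822553 0.1       ] [0.3987151  0.52642236 0.1       ]
bag scene 0.15 [0.4282483  0.50535032 0.15      ] [0.60313251 0.50017174 0.15      ] side [0.61330406 0.46422479 0.15      ] [0.44181893 0.50913096 0.15      ]
bag scene 0.2 [0.40170007 0.51217944 0.2       ] [0.56298491 0.50740357 0.2       ] side [0.6438417  0.45022405 0.2       ] [0.48492276 0.49183956 0.2       ]
```

The crop confirms three identical red-lidded pots. The orange one stands apart beyond the post and the pen, so I'm leaving it alone. Pots: A (.485,.254), B (.555,.336), C (.470,.415). Tray: (.602,.036), yaw .13. First I'll move above A.

```bash
python3 -m handwheel '[[1,-0.6,0,0,0,0],[1,-0.6,0,0,0,0],[1,-0.6,0,0,0,0],[1,-0.6,0,0,0,0],[1,-0.6,0,0,0,0],[1,-0.6,0,0,0,0],[1,-0.6,0,0,0,0],[1,-0.6,0,0,0,0]]' -1 40; python3 -m handwheel '[[1,-0.5,1,0,0,0],[1,-0.3,1,0,0,0],[0.16,0,1,0,0,0],[0,0,0,0,0,0]]'
cat > pw.py <<'E'
from h import *
import sys
W=bot.grab_frame("wrist"); cv2.imwrite(f"pics/{sys.argv[1]}.png",W["pixels"])
for d in bot.trace(W,"pot_1"):
    reg=np.array(d["region"]); z0=float(sys.argv[2]) if len(sys.argv)>2 else 0
    X=back(W,d["point"],z0+.04)
    if d["score"]<.3: continue
    r=minimize(lambda q:-iou(W,cyl(*q,z0),reg),X[:2],method="Nelder-Mead",options=dict(initial_simplex=X[:2]+np.array([[0,0],[.01,0],[0,.01]]),maxiter=60)); print(round(d["score"],2),np.round(d["point"]),r.x.round(4),-r.fun)
s=bot.observe(); print(s["clock"],s["position"].round(4),s["force"].round(2))
E
python3 pw.py w1
```

```text
clock: 2.15
position: [0.5045, 0.2008, 0.1941]
tool_rot: [3.141, -0.0, 1.571]
force: [-0.1, -0.6, 0.3]
grip_width: 0.0856
clock: 2.65
position: [0.484, 0.2538, 0.1178]
tool_rot: [-3.139, 0.001, 1.572]
force: [-0.4, -0.2, 0.1]
grip_width: 0.0855
0.94 [306.   6.] [0.4689 0.4163] 0.9738277998705263
0.9 [322. 186.] [0.4834 0.2541] 0.9627521429628733
0.81 [418.  82.] [0.553  0.3352] 0.9666228537718763
0.7 [632.   5.] [0.7436 0.4148] 0.9698979591836735
2.75 [0.4854 0.2537 0.1197] [ 0.19  0.6  -0.21]
```

View pics/w1.png

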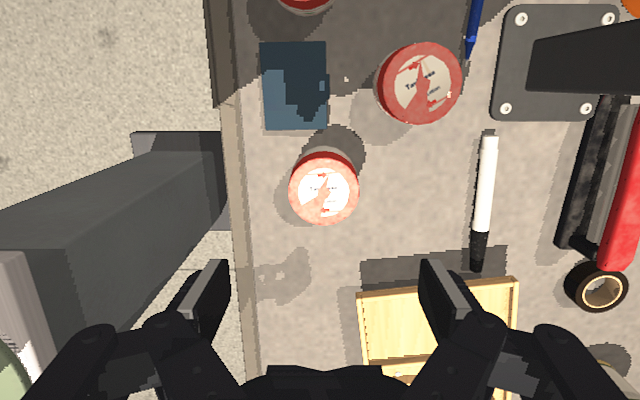

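Wrist view: A is at (322,190), centred between the fingers in x. B is at (418,82) and C at (306,5). All agree with my fits, so I'll go down, grip and heft A.

```bash
python3 -m handwheel '[[0,0,1,0,0,0],[0,0,1,0,0,0],[0,0,1,0,0,0],[0,0,0.8,0,0,0],[0,0,0.3,0,0,0]]'; python3 -m handwheel '[[0,0,0,0,0,0],[0,0,0,0,0,0],[0,0,0,0,0,0],[0,0,0,0,0,0],[0,0,0,0,0,0]]' 1 30;
cat > fz.py <<'E'
from workcell import bot
import numpy as np
F=[];E=[]
for i in range(12):
    bot.grab_frame("side"); s=bot.observe(); F.append(s["force"]);E.append(s["joint_efforts"][[1,3]])
F=np.array(F);print("F mean",F.mean(0).round(3),"sd",F.std(0).round(2),np.mean(E,0).round(3),s["clock"],s["grip_width"],s["position"].round(4))
E
python3 fz.py
python3 -m handwheel '[[0,0,-0.5,0,0,0],[0,0,-1,0,0,0],[0,0,-1,0,0,0],[0,0,0,0,0,0],[0,0,0,0,0,0]]'; python3 fz.py
```

```text
clock: 3.38
position: [0.4855, 0.2536, 0.0167]
tool_rot: [3.141, 0.0, 1.57]
force: [-0.7, -0.6, 0.9]
grip_width: 0.0858
clock: 4.0
position: [0.4851, 0.254, 0.0166]
tool_rot: [3.141, -0.0, 1.571]
force: [-0.0, -1.0, 0.1]
grip_width: -0.0
F mean [0.133 0.122 0.201] sd [0.57 0.57 0.65] [-91.24  -22.979] 4.6 -0.00023766046250933554 [0.485  0.254  0.0165]
clock: 5.22
position: [0.4849, 0.2539, 0.0791]
tool_rot: [3.141, -0.0, 1.571]
force: [0.9, -0.6, 0.8]
grip_width: 0.0
F mean [ 0.2   -0.067  0.149] sd [0.5  0.4  0.56] [-86.792 -27.568] 5.825 -0.00014039716845797959 [0.485  0.254  0.0789]
```

The gripper shut on nothing, so I need to look.

```bash
python3 pw.py w2; python3 - <<'E'
from h import *
for n in("scene","side"):
    f=bot.grab_frame(n); cv2.imwrite(f"pics/{n}2.png",f["pixels"])
    print(proj(f,bot.observe()["position"]))
E
```

```text
0.64 [431.  84.] [0.5531 0.335 ] 0.9681645611288706
0.6 [303.   3.] [0.4759 0.4161] 0.5650496141124587
0.57 [321. 200.] [0.4836 0.2547] 0.95782119034895
5.925 [0.485 0.254 0.079] [-0.23  0.25  0.15]
[[328.99840739 237.87208048]]
[[366.61920247 136.47855338]]
```

View pics/w2.png

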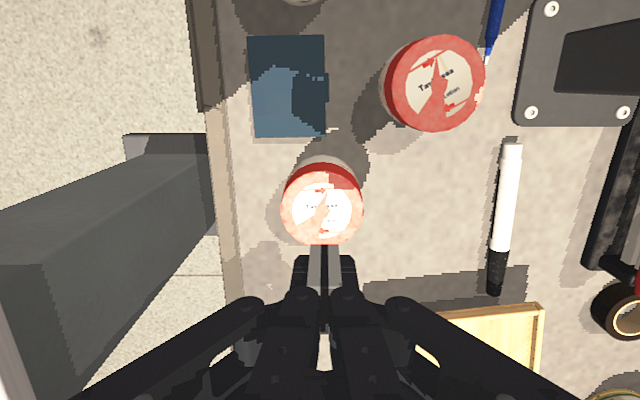

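View pics/side2.png

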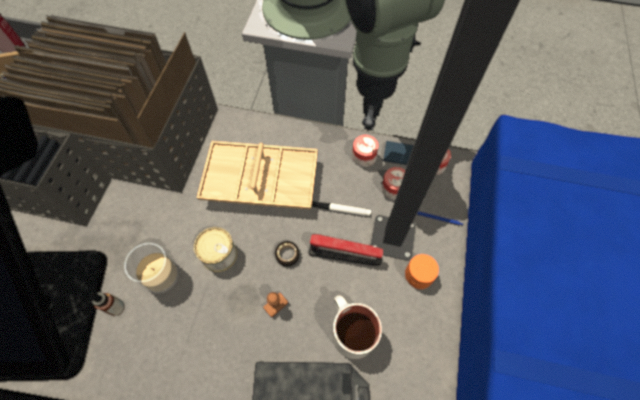

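View pics/scene2.png

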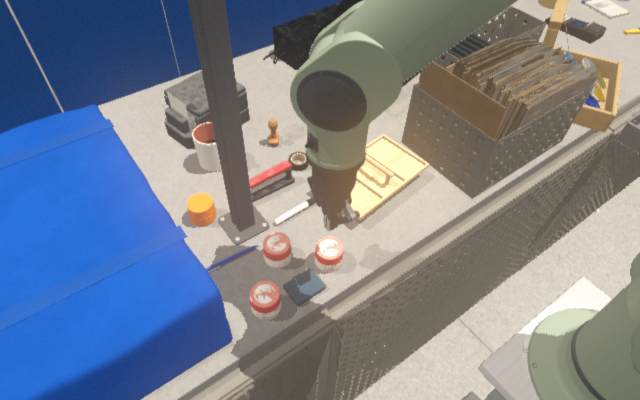

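```bash
python3 - <<'E'
from h import *
s=bot.observe(); p=s["position"]
out=[]
for n in("scene","side","wrist"):
    f=bot.grab_frame(n); im=f["pixels"].copy(); q=proj(f,p)[0]; print(n,q)
    c=q.astype(int)
    if n=="wrist": im=cv2.resize(im,None,fx=.9,fy=.9);cv2.drawMarker(im,tuple((q*.9).astype(int)),(255,0,255),0,14,1);cv2.imwrite("pics/z_w.png",im);continue
    x0,y0=max(c[0]-50,0),max(c[1]-60,0); cr=cv2.resize(im[y0:y0+90,x0:x0+100],None,fx=4,fy=4,interpolation=cv2.INTER_CUBIC); print(x0,y0)
    cv2.drawMarker(cr,(int((q[0]-x0)*4),int((q[1]-y0)*4)),(255,0,255),0,14,1); out.append(cr)
cv2.imwrite("pics/z.png",np.hstack(out))
E
```

```text
scene [329.02420719 237.89254248]
279 177
side [366.61920247 136.47855338]
316 76
wrist [323.36110893 228.49939834]
```

View pics/z.png

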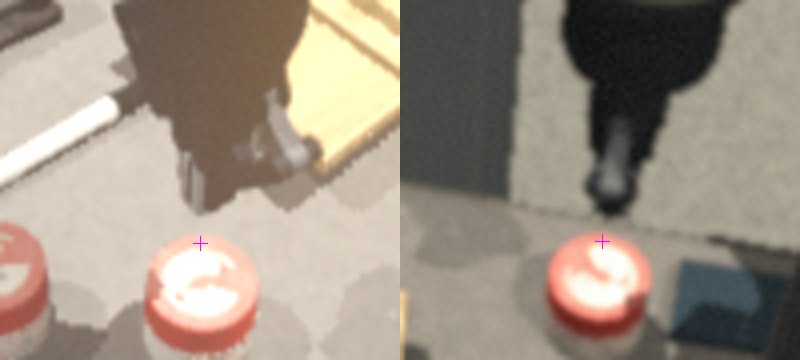

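View pics/z_w.png

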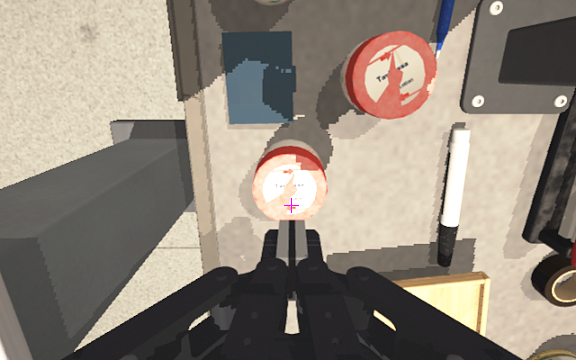

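```bash
python3 - <<'E'
from h import *
S=bot.grab_frame("scene"); D=bot.grab_frame("side");W=bot.grab_frame("wrist")
def P(f):
    F,cx,cy=K(f); return np.array([[F,0,cx],[0,F,cy],[0,0,1]])@np.c_[np.array(f["R"]),np.array(f["t"])]
def tri(a,p,b,q):
    X=cv2.triangulatePoints(P(a),P(b),np.array(p,float),np.array(q,float)).ravel(); return X[:3]/X[3]
print(tri(S,(330,230),D,(368,129.)),bot.observe()["position"])
print(tri(S,(330,230),W,(321,250.)),tri(D,(368,129.),W,(321,250.)))
p=bot.observe()["position"]
for dz in (0,.01,.02,.03,.04): print(dz,[proj(f,p+[0,0,dz])[0].round(1) for f in (S,D,W)])
E
```

```text
[0.48408631 0.25395106 0.10556782] [0.48500873 0.25400636 0.07901928]
[0.48378813 0.25397424 0.10597949] [0.48393123 0.25405429 0.10537513]
0 [array([329. , 237.9]), array([366.6, 136.5]), array([323.4, 228.5])]
0.01 [array([329.2, 234.9]), array([367.1, 133.8]), array([323.4, 235.8])]
0.02 [array([329.4, 231.8]), array([367.5, 131.1]), array([323.4, 244. ])]
0.03 [array([329.7, 228.7]), array([368. , 128.3]), array([323.3, 253. ])]
0.04 [array([329.9, 225.5]), array([368.5, 125.5]), array([323.3, 263.1])]
```

All three cameras put the real finger tip about 26 mm above the reported TCP, with x and y agreeing. So the reported z is offset and the fingers closed over the lid. I'll open and go about 28 mm lower, checking force on the way.

```bash
python3 -m handwheel '[[0,0,0,0,0,0],[0,0,0,0,0,0],[0,0,0,0,0,0],[0,0,0,0,0,0]]' -1 30; python3 -m handwheel '[[0,0,1,0,0,0],[0,0,1,0,0,0],[0,0,0.5,0,0,0],[0,0,0.5,0,0,0],[0,0,0.3,0,0,0],[0,0,0.3,0,0,0],[0,0,0,0,0,0]]'; python3 - <<'E'
from h import *
s=bot.observe(); p=s["position"];print(p,s["force"],s["grip_width"])
out=[]
for n in("scene","side"):
    f=bot.grab_frame(n); im=f["pixels"].copy(); q=proj(f,p)[0]
    c=q.astype(int)
    x0,y0=max(c[0]-50,0),max(c[1]-60,0); cr=cv2.resize(im[y0:y0+90,x0:x0+100],None,fx=4,fy=4,interpolation=cv2.INTER_CUBIC); print(x0,y0)
    cv2.drawMarker(cr,(int((q[0]-x0)*4),int((q[1]-y0)*4)),(255,0,255),0,14,1); out.append(cr)
cv2.imwrite("pics/z2.png",np.hstack(out))
E
```

```text
clock: 6.82
position: [0.485, 0.254, 0.079]
tool_rot: [-3.142, 0.0, 1.571]
force: [-0.2, -0.7, 0.7]
grip_width: 0.0724
clock: 7.7
position: [0.4849, 0.2539, -0.0113]
tool_rot: [-3.141, 0.0, 1.571]
force: [-1.0, 0.4, 0.4]
grip_width: 0.0854
[ 0.48488072  0.25390364 -0.01126713] [-0.97164091  0.41563487  0.38232121] 0.08540163854750801
277 202
312 98
```

View pics/z2.png

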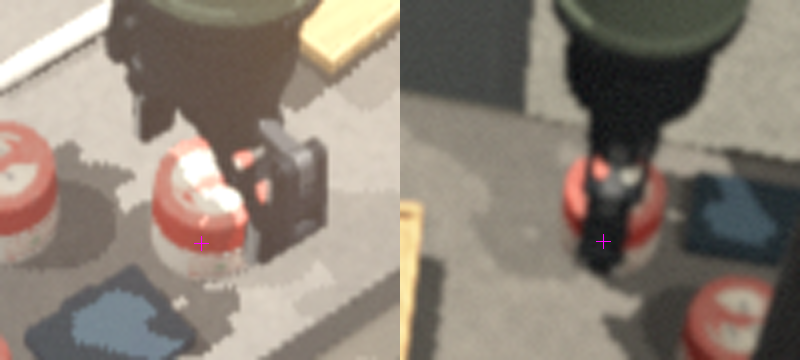

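The fingers now straddle the lid and upper body of A. Closing and hefting.

```bash
python3 -m handwheel '[[0,0,0,0,0,0],[0,0,0,0,0,0],[0,0,0,0,0,0],[0,0,0,0,0,0]]' 1 30;python3 fz.py
python3 -m handwheel '[[0,0,-0.5,0,0,0],[0,0,-0.7,0,0,0],[0,0,0,0,0,0],[0,0,0,0,0,0]]'; python3 fz.py
```

```text
clock: 8.3
position: [0.4851, 0.2541, -0.0105]
tool_rot: [3.141, -0.0, 1.571]
force: [-3.0, 0.5, 7.5]
grip_width: 0.0568
F mean [-1.916 -0.798  6.612] sd [0.46 0.55 0.43] [-90.215 -21.003] 8.9 0.05667247740164201 [ 0.4851  0.2541 -0.0106]
clock: 9.4
position: [0.485, 0.254, 0.0192]
tool_rot: [3.141, -0.0, 1.571]
force: [0.4, -0.3, -2.6]
grip_width: 0.0571
F mean [ 0.081  0.191 -2.338] sd [0.49 0.32 0.6 ] [-92.588 -23.725] 10.0 0.05678860791511374 [0.485 0.254 0.019]
```

A weighs about 2.5 N (−2.34 N held against +0.2 N free), so it is the full pot. I'll set it back in place, then go to B.

```bash
python3 -m handwheel '[[0,0,0.7,0,0,0],[0,0,0.44,0,0,0],[0,0,0,0,0,0]]'; python3 -m handwheel '[[0,0,0,0,0,0],[0,0,0,0,0,0],[0,0,0,0,0,0],[0,0,-1,0,0,0],[0,0,-1,0,0,0],[0,0,-1,0,0,0],[0,0,-0.3,0,0,0]]' -1 30; python3 -m handwheel '[[1,0.9,0,0,0,0],[1,0.9,0,0,0,0],[1,0.92,0,0,0,0],[0.25,0,0,0,0,0],[0,0,0,0,0,0]]'; python3 pw.py w3
```

```text
clock: 10.38
position: [0.4844, 0.2537, -0.0109]
tool_rot: [-3.14, 0.001, 1.571]
force: [-0.3, 0.3, -2.6]
grip_width: 0.057
clock: 11.25
position: [0.4857, 0.2543, 0.0744]
tool_rot: [3.14, -0.001, 1.571]
force: [-0.2, 0.1, 0.1]
grip_width: 0.0856
clock: 11.88
position: [0.5522, 0.3351, 0.0722]
tool_rot: [-3.14, 0.001, 1.571]
force: [-0.9, -0.7, 1.0]
grip_width: 0.0852
0.85 [598.  92.] [0.7438 0.4137] 0.9809509806324078
0.78 [244. 296.] [0.4853 0.2531] 0.6613471543049008
0.68 [188.  84.] [0.4705 0.4155] 0.9612167450166768
0.64 [325. 205.] [0.554  0.3356] 0.9571237201285258
11.975 [0.5525 0.3344 0.0727] [ 0.1  -0.6  -0.17]
```

View pics/w3.png

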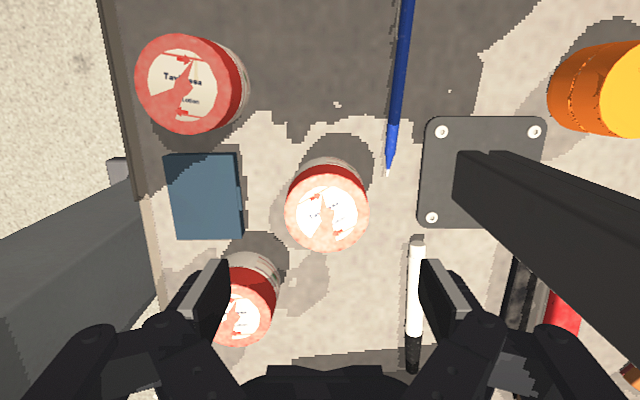

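A stands where it was, and B is centred at (325,205). Lowering onto B and hefting.

```bash
python3 -m handwheel '[[0,0,1,0,0,0],[0,0,1,0,0,0],[0,0,0.8,0,0,0],[0,0,0.55,0,0,0],[0,0,0,0,0,0]]'; python3 -m handwheel '[[0,0,0,0,0,0],[0,0,0,0,0,0],[0,0,0,0,0,0],[0,0,0,0,0,0]]' 1 30;
python3 -m handwheel '[[0,0,-0.5,0,0,0],[0,0,-0.9,0,0,0],[0,0,-0.9,0,0,0],[0,0,0,0,0,0],[0,0,0,0,0,0]]'; python3 fz.py
```

```text
clock: 12.6
position: [0.5526, 0.3349, -0.0115]
tool_rot: [-3.141, 0.001, 1.571]
force: [0.6, -0.2, 0.1]
grip_width: 0.0854
clock: 13.1
position: [0.5535, 0.3355, -0.0097]
tool_rot: [3.14, -0.001, 1.571]
force: [-1.5, -1.4, 5.4]
grip_width: 0.0571
clock: 13.72
position: [0.5529, 0.3351, 0.0467]
tool_rot: [-3.142, 0.0, 1.571]
force: [0.0, 0.7, -1.1]
grip_width: 0.0567
F mean [-0.011 -0.166 -1.045] sd [0.43 0.48 0.55] [-105.601  -30.53 ] 14.325 0.05685932616493538 [0.553  0.3352 0.0467]
```

B weighs about 1.2 N, so it is light. It goes into well_a at x=+34 first. Carrying it over and turning the jaws to lie along the tray's y.

```bash
python3 -m handwheel '[[-1,0.3,-0.6,0,0,0],[-1,0.37,-0.6,0,0,0],[-1,0.37,0,0,0,0],[-1,0.37,0,0,0,0],[-1,0.37,0,0,0,0],[-1,0.37,0,0,0,0],[-1,0.37,0,0,0,0],[-1,0.37,0,0,0,0]]'; python3 -m handwheel '[[-0.73,0.02,0,0,0,0],[0,0,0,0,0,0.0295],[0,0,0,0,0,0.0295],[0,0,0,0,0,0.0295],[0,0,0,0,0,0.0295],[0,0,0,0,0,0.0295],[0,0,0,0,0,0.0295],[0,0,0,0,0,0.0295]]';  python3 -m handwheel '[[0,0,0,0,0,0.0228],[0,0,0,0,0,0]]'; python3 pw.py w4; python3 - <<'E'
from h import *
for n in("scene","side"):
    f=bot.grab_frame(n); cv2.imwrite(f"pics/{n}4.png",f["pixels"])
E
```

```text
clock: 15.32
position: [0.6255, 0.1344, 0.0768]
tool_rot: [3.142, -0.0, 1.571]
force: [-0.0, -0.1, -0.8]
grip_width: 0.0566
clock: 16.32
position: [0.6253, 0.1173, 0.0768]
tool_rot: [-3.141, 0.0, 0.268]
force: [0.2, 0.1, -1.4]
grip_width: 0.0571
clock: 16.58
position: [0.6253, 0.1174, 0.0766]
tool_rot: [3.141, 0.0, 0.131]
force: [-0.6, -0.1, -0.5]
grip_width: 0.0569
0.87 [  5. 315.] [0.4683 0.4181] 0.9454050374404357
0.7 [135. 305.] [0.4842 0.2543] 0.2416562521192393
0.66 [322. 267.] [0.5962 0.1159] 0.3997848562720373
16.675 [0.6255 0.1173 0.0767] [-0.17  0.21 -1.87]
```

View pics/w4.png

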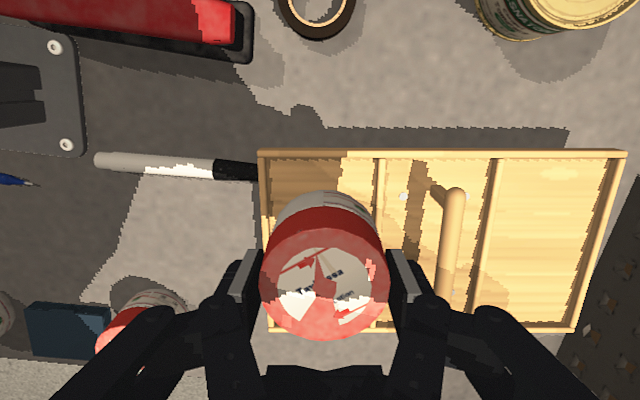

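View pics/side4.png

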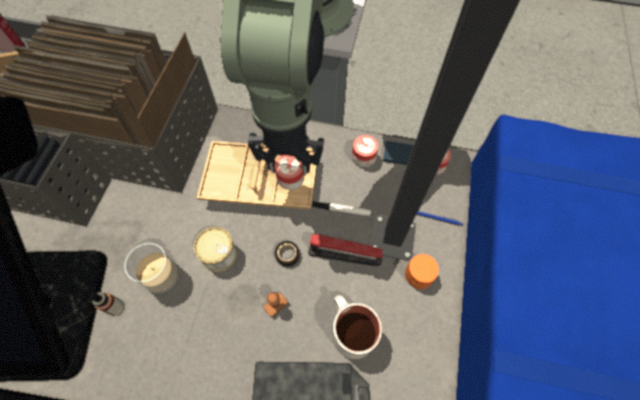

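The pot is held level over well_a, at (325,270) in the wrist view. I'll fit its actual pose and the tray again before lowering.

```bash
cat > chk.py <<'E'
from h import *
s=bot.observe(); p=s["position"]
import sys
dz=float(sys.argv[1]) if len(sys.argv)>1 else .0097
for n in("scene","side","wrist"):
    f=bot.grab_frame(n)
    best=None
    for d in bot.trace(f,"pot_1"):
        q=proj(f,p+[0,0,dz+.03])[0]
        e=np.hypot(*(np.array(d["point"])-q))
        if best is None or e<best[0]: best=(e,d)
    print(n,best[0],best[1]["score"])
    if best[0]<40:
        reg=np.array(best[1]["region"]); x0=np.r_[p[:2],p[2]+dz]
        sx=x0+np.array([[0,0,0],[.01,0,0],[0,.01,0],[0,0,.01]])
        ww=np.ones((400,640)); 
        r=minimize(lambda q:-iou(f,cyl(*q),reg),x0,method="Nelder-Mead",options=dict(initial_simplex=sx,maxiter=120)); print(" pot",r.x.round(4),-r.fun,"minus nominal",(r.x-x0).round(4))
    t=bot.trace(f,"tray")
    if t and n!="scene":
        reg=np.array(t[0]["region"]); x0=np.array([.602,.036,.13])
        # mask IoU ignoring occlusion by using only visible: penalise region outside hull strongly
        C=cv2.convexHull(np.argwhere(reg)[:,::-1].astype(np.int32)); h=np.zeros((400,640),np.uint8); cv2.fillConvexPoly(h,C,1)
        r=minimize(lambda q:-iou(f,box(*q,.148,.246,.028,.042),h),x0,method="Nelder-Mead",options=dict(initial_simplex=x0+np.array([[0,0,0],[.01,0,0],[0,.01,0],[0,0,.1]]),maxiter=120)); print(" tray(hull)",r.x.round(4),-r.fun)
E
python3 chk.py
```

```text
scene 6.780799812020107 0.6
 pot [ 0.7234  0.0214 -0.0454] 0.7877918480411555 minus nominal [ 0.0978 -0.0955 -0.1318]
side 6.553078791707033 0.75
 pot [0.6296 0.118  0.0839] 0.8810364350895891 minus nominal [ 0.004   0.0011 -0.0026]
 tray(hull) [0.6049 0.0366 0.1298] 0.9726167787406954
wrist 3.870992851046416 0.86
 pot [0.624  0.1167 0.0834] 0.982569280807806 minus nominal [-0.0016 -0.0002 -0.0031]
 tray(hull) [0.6027 0.036  0.1314] 0.9939852034234291
```

```bash
python3 -m handwheel '[[0,0,0.7,0,0,0],[0,0,0.6,0,0,0],[0,0,0.35,0,0,0],[0,0,0.2,0,0,0],[0,0,0,0,0,0]]'; python3 fz.py; python3 -m handwheel '[[0,0,0.04,0,0,0],[0,0,0,0,0,0]]';python3 fz.py;python3 -m handwheel '[[0,0,0.04,0,0,0],[0,0,0,0,0,0]]';python3 fz.py
```

```text
clock: 17.85
position: [0.6257, 0.1169, 0.0302]
tool_rot: [3.142, 0.0, 0.13]
force: [-0.9, -0.8, -1.1]
grip_width: 0.0564
F mean [-0.136  0.14  -1.332] sd [0.42 0.37 0.41] [-102.652  -27.947] 18.45 0.056649279656437915 [0.6258 0.117  0.0305]
clock: 18.7
position: [0.6256, 0.117, 0.0293]
tool_rot: [3.142, 0.0, 0.13]
force: [-0.2, 0.0, -1.0]
grip_width: 0.0565
F mean [-0.169  0.168 -1.088] sd [0.26 0.55 0.34] [-102.952  -27.922] 19.3 0.0569000686278036 [0.6258 0.117  0.0295]
clock: 19.55
position: [0.6257, 0.117, 0.0284]
tool_rot: [-3.142, 0.0, 0.13]
force: [-0.3, -0.5, -1.2]
grip_width: 0.0567
F mean [ 0.047 -0.23  -1.25 ] sd [0.63 0.28 0.47] [-103.017  -27.864] 20.15 0.05664367676837408 [0.6258 0.117  0.0285]
```

```bash
python3 -m handwheel '[[0,0,0.04,0,0,0],[0,0,0.03,0,0,0],[0,0,0,0,0,0]]';python3 fz.py; python3 - <<'E'
from h import *
f=bot.grab_frame("scene"); cv2.imwrite("pics/sc5.png",cv2.resize(f["pixels"][110:230,290:450],None,fx=4,fy=4,interpolation=cv2.INTER_CUBIC))
E
```

```text
clock: 20.52
position: [0.6257, 0.117, 0.0266]
tool_rot: [3.142, 0.0, 0.13]
force: [-0.3, -0.7, -0.5]
grip_width: 0.057
F mean [ 0.051  0.19  -0.976] sd [0.49 0.43 0.32] [-103.125  -27.763] 21.125 0.056874787809027265 [0.6257 0.117  0.0267]
```

View pics/sc5.png

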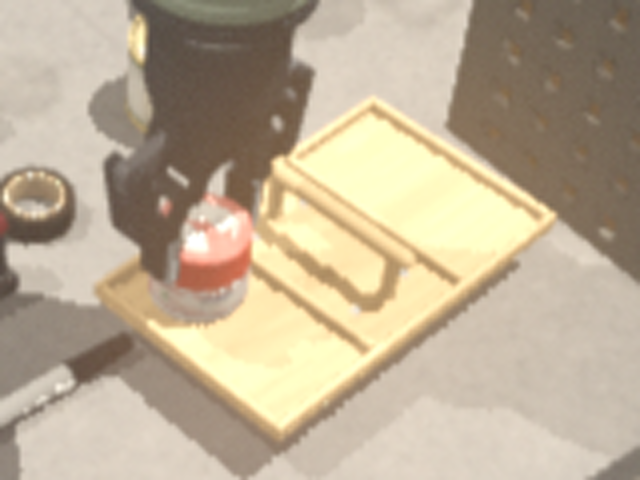

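```bash
python3 -m handwheel '[[0,0,0.03,0,0,0],[0,0,0,0,0,0]]'; python3 -m handwheel '[[0,0,0,0,0,0],[0,0,0,0,0,0],[0,0,0,0,0,0]]' -1 20; python3 - <<'E'
from h import *
f=bot.grab_frame("scene"); cv2.imwrite("pics/sc6.png",cv2.resize(f["pixels"][110:230,290:450],None,fx=4,fy=4,interpolation=cv2.INTER_CUBIC))
E
```

```text
clock: 21.42
position: [0.6257, 0.1169, 0.0259]
tool_rot: [3.142, 0.0, 0.13]
force: [-0.1, -0.7, -0.6]
grip_width: 0.0567
clock: 21.8
position: [0.6258, 0.117, 0.026]
tool_rot: [3.142, -0.0, 0.13]
force: [-0.6, -0.3, -0.2]
grip_width: 0.085
```

View pics/sc6.png

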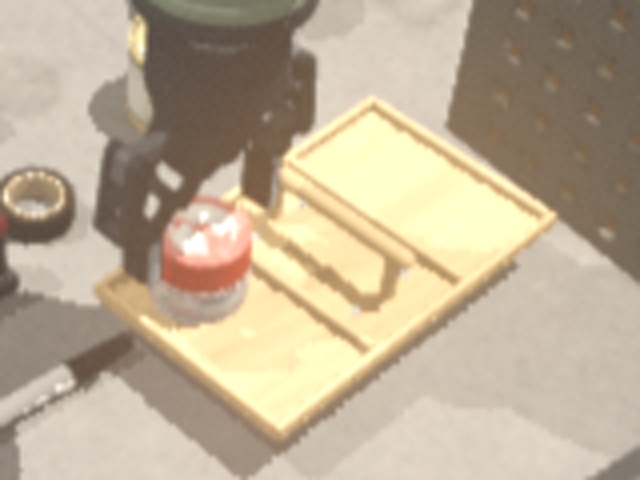

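B stands flat in well_a and the tray has not moved. Lifting off and going back to A, turning the jaws by −90° on the way.

```bash
python3 -m handwheel '[[0,0,-0.5,0,0,0],[0,0,-1,0,0,0],[0,0,-1,0,0,0],[-0.7,-0.88,0,0,0,0],[-0.7,-0.88,0,0,0,0],[-0.7,-0.88,0,0,0,0],[-0.7,-0.88,0,0,0,0],[-0.7,-0.88,0,0,0,0]]'; python3 -m handwheel '[[-0.7,-0.88,0,0,0,0],[-0.67,-0.87,0,0,0,-0.02],[0,0,0,0,0,-0.0295],[0,0,0,0,0,-0.0295],[0,0,0,0,0,-0.0295],[0,0,0,0,0,-0.0295],[0,0,0,0,0,-0.0295],[0,0,0,0,0,-0.0295]]'; python3 -m handwheel '[[0,0,0.2,0,0,-0.0295],[0,0,0.2,0,0,-0.0235],[0,0,0,0,0,0]]'; python3 pw.py w7
python3 - <<'E'
from h import *
f=bot.grab_frame("scene"); cv2.imwrite("pics/sc7.png",f["pixels"])
E
```

```text
clock: 22.85
position: [0.5243, 0.2154, 0.0894]
tool_rot: [-3.141, -0.001, 0.13]
force: [1.3, -0.3, -0.0]
grip_width: 0.0854
clock: 23.85
position: [0.4855, 0.2536, 0.0894]
tool_rot: [3.141, -0.0, 1.374]
force: [-0.1, 0.6, 0.9]
grip_width: 0.0852
clock: 24.22
position: [0.4854, 0.2533, 0.079]
tool_rot: [3.141, 0.0, 1.699]
force: [-0.2, 0.5, 0.3]
grip_width: 0.0854
0.86 [317. 200.] [0.4842 0.254 ] 0.9485229134601062
0.54 [502. 394.] [0.7039 0.0293] 0.7107561235356763
24.325 [0.4854 0.2535 0.0791] [-0.9  -0.5   0.28]
```

View pics/w7.png

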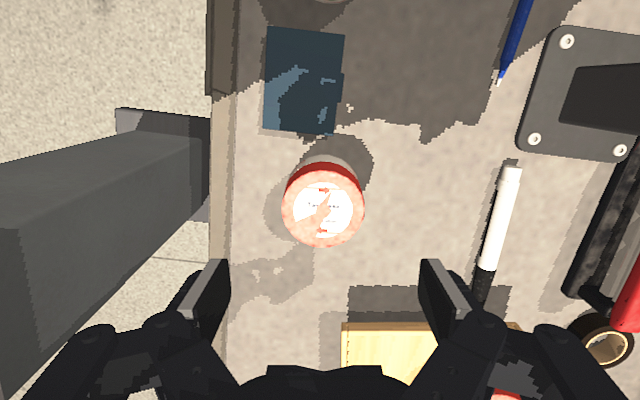

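View pics/sc7.png

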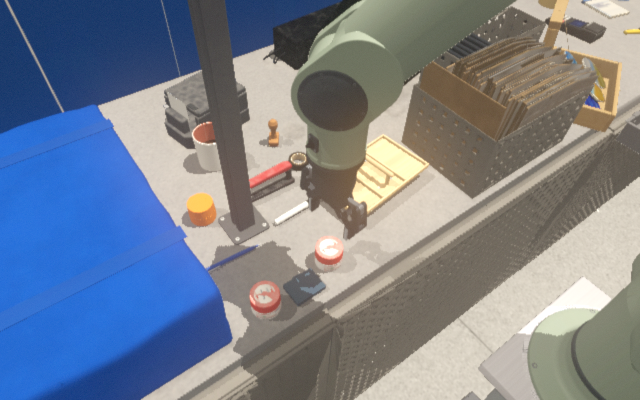

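```bash
python3 -m handwheel '[[0,0,1,0,0,0],[0,0,1,0,0,0],[0,0,0.9,0,0,0],[0,0,0.5,0,0,0],[0,0,0.2,0,0,0],[0,0,0,0,0,0]]'; python3 -m handwheel '[[0,0,0,0,0,0],[0,0,0,0,0,0],[0,0,0,0,0,0],[0,0,0,0,0,0]]' 1 35;
python3 -m handwheel '[[0,0,-0.5,0,0,0],[0,0,-0.94,0,0,0],[0,0,-1,0,0,0],[0,0,-1,0,0,0],[0,0,-0.8,0,0,0],[0,0,0,0,0,0],[0,0,0,0,0,0]]'; python3 fz.py
```

```text
clock: 25.12
position: [0.4852, 0.2538, -0.0112]
tool_rot: [3.141, 0.0, 1.7]
force: [-0.1, -0.4, -0.2]
grip_width: 0.0853
clock: 25.62
position: [0.4854, 0.2538, -0.0108]
tool_rot: [3.141, -0.0, 1.701]
force: [-1.1, -0.9, 7.8]
grip_width: 0.0566
clock: 26.5
position: [0.4848, 0.2534, 0.0941]
tool_rot: [-3.141, 0.0, 1.701]
force: [0.2, -0.0, -3.0]
grip_width: 0.0567
F mean [ 0.19   0.256 -2.6  ] sd [0.62 0.45 0.59] [-87.061 -29.355] 27.1 0.056552485669647275 [0.4851 0.2536 0.0945]
```

A reads −2.6 N, which confirms it is the full one. Carrying it to well_b.

```bash
python3 -m handwheel '[[-0.95,0.27,0,0,0,0],[-0.95,0.27,0,0,0,0],[-0.95,0.27,0,0,0,0],[-0.95,0.27,0,0,0,0],[-0.95,0.27,0,0,0,0],[-0.95,0.27,0,0,0,0],[-0.95,0.27,0,0,0,0],[-0.95,0.27,0,0,0,0]]';python3 -m handwheel '[[-0.95,0.27,0,0,0,0],[-0.95,0.27,0,0,0,0],[-0.95,0.27,0,0,0,0],[-0.95,0.27,0,0,0,0],[-0.9,0.29,0,0,0,0],[0,0,0,0,0,0]]'; python3 chk.py .0103; python3 - <<'E'
from h import *
f=bot.grab_frame("wrist"); cv2.imwrite("pics/w8.png",f["pixels"])
E
```

```text
clock: 28.1
position: [0.5636, 0.0715, 0.0945]
tool_rot: [3.142, -0.0, 1.701]
force: [-0.4, 1.1, -2.0]
grip_width: 0.0566
clock: 28.85
position: [0.613, -0.042, 0.0943]
tool_rot: [-3.142, 0.001, 1.698]
force: [0.1, 0.5, -2.7]
grip_width: 0.0566
scene 2.5798797862471097 0.85
 pot [ 0.6302 -0.0628  0.0854] 0.8665886483323582 minus nominal [ 0.0173 -0.0208 -0.0192]
side 4.04750114461527 0.56
 pot [ 0.4254 -0.1599 -0.212 ] 0.6341101694915254 minus nominal [-0.1875 -0.1179 -0.3167]
 tray(hull) [0.605  0.0376 0.1355] 0.9401903447273784
wrist 2.544436104900638 0.82
 pot [ 0.6126 -0.0404  0.1029] 0.9800442336596344 minus nominal [-0.0003  0.0017 -0.0017]
 tray(hull) [0.6025 0.0362 0.1264] 0.9956460150600164
```

View pics/w8.png

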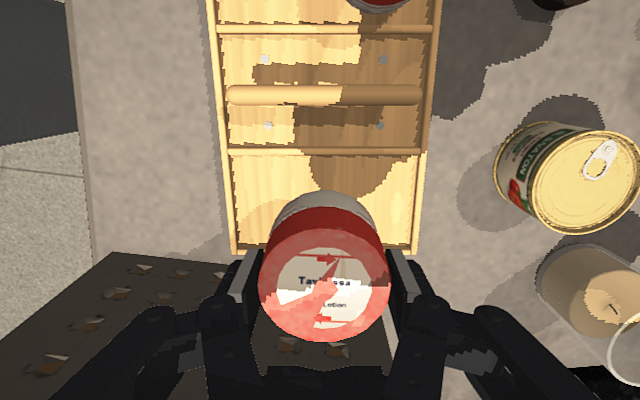

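A is held centred over well_b and the tray is unmoved. Lowering.

```bash
python3 -m handwheel '[[0.08,0,0.8,0,0,0],[0,0,0.8,0,0,0],[0,0,0.6,0,0,0],[0,0,0.3,0,0,0],[0,0,0.2,0,0,0],[0,0,0,0,0,0]]'; python3 fz.py; python3 -m handwheel '[[0,0,0.03,0,0,0],[0,0,0,0,0,0]]';  python3 - <<'E'
from h import *
print(bot.observe()["position"])
o=[]
f=bot.grab_frame("scene"); o.append(cv2.resize(f["pixels"][100:220,310:440],None,fx=3,fy=3,interpolation=cv2.INTER_CUBIC))
f=bot.grab_frame("side"); o.append(cv2.resize(f["pixels"][110:230,190:320],None,fx=3,fy=3,interpolation=cv2.INTER_CUBIC))
cv2.imwrite("pics/sc9.png",np.hstack(o))
E
```

```text
clock: 30.1
position: [0.6123, -0.0379, 0.027]
tool_rot: [3.142, 0.0, 1.701]
force: [-0.5, -0.5, -1.9]
grip_width: 0.057
F mean [ 0.056 -0.184 -2.497] sd [0.6  0.43 0.54] [-101.968  -27.976] 30.7 0.056516258035655124 [ 0.6122 -0.0378  0.027 ]
clock: 30.95
position: [0.6122, -0.0378, 0.0262]
tool_rot: [-3.141, -0.0, 1.701]
force: [0.7, 0.5, -2.5]
grip_width: 0.0565
[ 0.61216736 -0.03784517  0.02616066]
```

View pics/sc9.png

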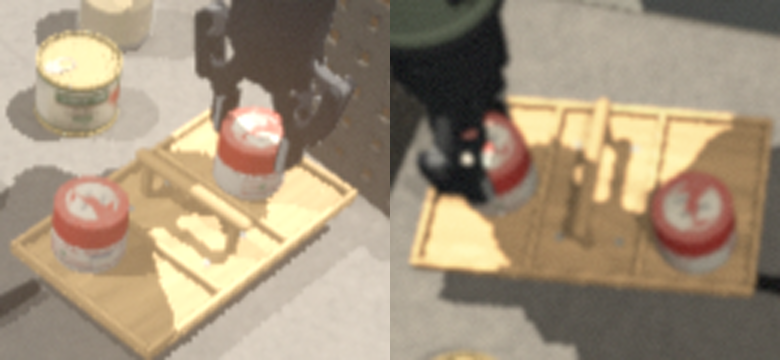

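```bash
python3 -m handwheel '[[0,0,0.04,0,0,0],[0,0,0,0,0,0]]'; python3 -m handwheel '[[0,0,0,0,0,0],[0,0,0,0,0,0],[0,0,0,0,0,0]]' -1 20; python3 - <<'E'
from h import *
print(bot.observe()["position"])
o=[]
f=bot.grab_frame("scene"); o.append(cv2.resize(f["pixels"][100:220,310:440],None,fx=3,fy=3,interpolation=cv2.INTER_CUBIC))
f=bot.grab_frame("side"); o.append(cv2.resize(f["pixels"][110:230,190:320],None,fx=3,fy=3,interpolation=cv2.INTER_CUBIC))
cv2.imwrite("pics/sc10.png",np.hstack(o))
E
```

```text
clock: 31.3
position: [0.6121, -0.0378, 0.0252]
tool_rot: [-3.141, -0.0, 1.701]
force: [0.5, 0.4, -1.8]
grip_width: 0.0567
clock: 31.68
position: [0.6123, -0.0378, 0.0253]
tool_rot: [3.141, -0.0, 1.701]
force: [-0.1, -0.4, -0.3]
grip_width: 0.0853
[ 0.61229507 -0.03782839  0.02533262]
```

View pics/sc10.png

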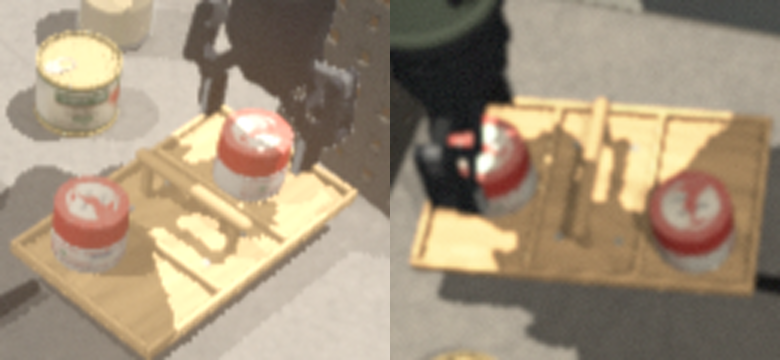

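Full pot released and the tray level. Lifting straight up and heading for C at (.4695,.416).

```bash
python3 -m handwheel '[[0,0,-0.5,0,0,0],[0,0,-1,0,0,0],[0,0,-1,0,0,0],[0,0,-0.3,0,0,0],[1,-0.17,0,0,0,0],[1,-0.17,0,0,0,0],[1,-0.17,0,0,0,0],[1,-0.17,0,0,0,0]]'; python3 -m handwheel '[[1,-0.18,0,0,0,0],[1,-0.18,0,0,0,0],[1,-0.18,0,0,0,0],[1,-0.18,0,0,0,0],[1,-0.18,0,0,0,0],[1,-0.18,0,0,0,0],[1,-0.18,0,0,0,0],[1,-0.18,0,0,0,0]]'; python3 -m handwheel '[[1,-0.18,0,0,0,0],[1,-0.18,0,0,0,0],[1,-0.18,0,0,0,0],[1,-0.18,0,0,0,0],[0,0,0,0,0,0]]'; python3 pw.py w11;  python3 - <<'E'
from h import *
f=bot.grab_frame("scene"); cv2.imwrite("pics/sc11.png",f["pixels"])
E
```

```text
clock: 32.78
position: [0.5819, 0.0599, 0.095]
tool_rot: [-3.141, -0.0, 1.701]
force: [0.4, 0.3, 0.8]
grip_width: 0.0851
clock: 33.78
position: [0.5203, 0.2534, 0.095]
tool_rot: [-3.141, 0.0, 1.701]
force: [0.3, 0.6, 0.7]
grip_width: 0.0851
clock: 34.4
position: [0.4887, 0.3515, 0.095]
tool_rot: [-3.141, -0.001, 1.704]
force: [-0.4, -0.8, -0.2]
grip_width: 0.0851
0.92 [622. 157.] [0.7441 0.413 ] 0.9798102266736953
0.71 [306. 108.] [0.4696 0.4152] 0.9432675771370764
34.5 [0.4899 0.3491 0.095 ] [ 0.61 -0.72  0.21]
```

View pics/w11.png

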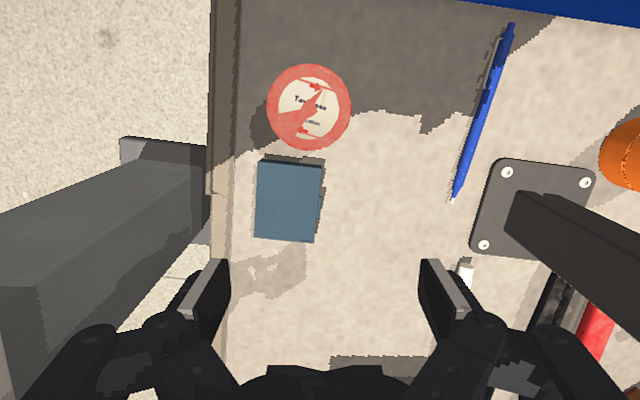

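View pics/sc11.png

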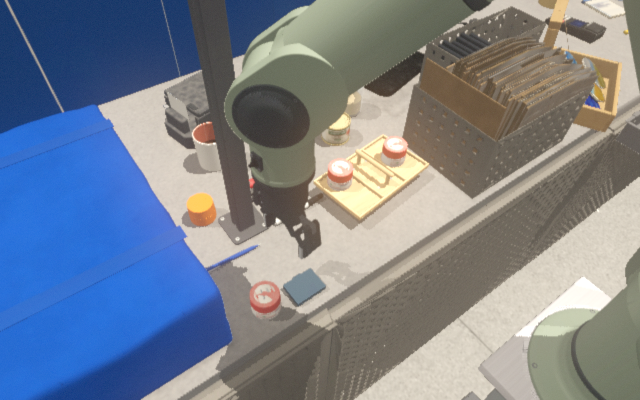

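```bash
python3 -m handwheel '[[0.8,-0.15,0,0,0,0],[0.8,-0.15,0,0,0,0],[0.7,-0.1,0,0,0,0],[0.4,-0.04,0,0,0,0],[0,0,0,0,0,0],[0,0,0,0,0,0]]'; python3 pw.py w12;  python3 - <<'E'
from h import *
f=bot.grab_frame("side"); cv2.imwrite("pics/sd12.png",f["pixels"])
E
```

```text
clock: 35.3
position: [0.4706, 0.4144, 0.0952]
tool_rot: [3.142, 0.001, 1.7]
force: [0.2, -0.5, -0.0]
grip_width: 0.0853
0.83 [619. 228.] [0.7442 0.4128] 0.9841052402696239
0.68 [322. 194.] [0.4694 0.4164] 0.9622097641798497
35.4 [0.4707 0.4144 0.0953] [ 0.18  0.25 -0.05]
```

View pics/sd12.png

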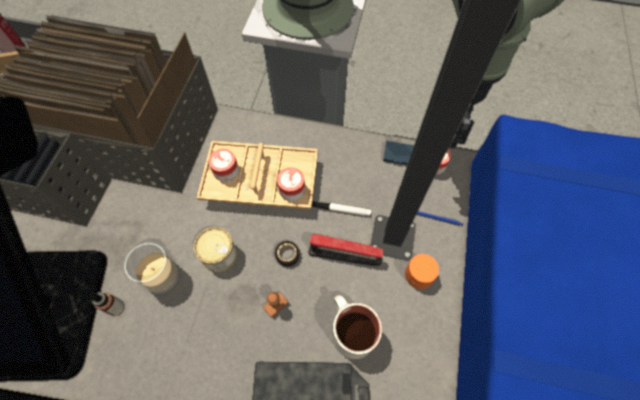

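The gripper is clear of the bag and the post, and the tray stands level with two pots. Descending on C in two steps.

```bash
python3 -m handwheel '[[0.04,0,1,0,0,0],[0,0,1,0,0,0],[0,0,0,0,0,0]]'; python3 -m handwheel '[[0,0,1,0,0,0],[0,0,0.8,0,0,0],[0,0,0.45,0,0,0],[0,0,0,0,0,0]]';python3 -m handwheel '[[0,0,0,0,0,0],[0,0,0,0,0,0],[0,0,0,0,0,0],[0,0,0,0,0,0]]' 1 30;
python3 -m handwheel '[[0,0,-0.5,0,0,0],[0,0,-0.94,0,0,0],[0,0,-1,0,0,0],[0,0,-1,0,0,0],[0,0,-0.8,0,0,0],[0,0,0,0,0,0],[0,0,0,0,0,0]]'; python3 fz.py
```

```text
clock: 35.83
position: [0.4696, 0.4149, 0.0439]
tool_rot: [-3.139, 0.002, 1.7]
force: [-0.3, -0.0, 0.0]
grip_width: 0.0856
clock: 36.33
position: [0.4699, 0.4158, -0.0114]
tool_rot: [-3.141, 0.001, 1.701]
force: [-0.6, 0.2, 0.5]
grip_width: 0.0852
clock: 36.83
position: [0.4706, 0.4164, -0.0101]
tool_rot: [3.141, -0.001, 1.701]
force: [-0.6, -1.2, 4.5]
grip_width: 0.0569
clock: 37.7
position: [0.4699, 0.4158, 0.0947]
tool_rot: [-3.141, 0.0, 1.701]
force: [-0.6, -0.2, -0.7]
grip_width: 0.0567
F mean [-0.043  0.124 -1.247] sd [0.61 0.41 0.53] [-99.816 -32.4  ] 38.3 0.05711262272773126 [0.4701 0.4161 0.0949]
```

C is light, at −1.25 N. Carrying it to the free half of well_a and turning the jaws to lie along the tray's y.

```bash
python3 -m handwheel '[[-0.97,0.14,0,0,0,0],[-0.97,0.14,0,0,0,0],[-0.97,0.14,0,0,0,0],[-0.97,0.14,0,0,0,0],[-0.97,0.14,0,0,0,0],[-0.97,0.14,0,0,0,0],[-0.97,0.14,0,0,0,0],[-0.97,0.14,0,0,0,0]]';python3 -m handwheel '[[-0.98,0.15,0,0,0,0],[-0.98,0.15,0,0,0,0],[-0.98,0.15,0,0,0,0],[-0.98,0.15,0,0,0,0],[-0.98,0.15,0,0,0,0],[0,0,0,0,0,0.0295],[0,0,0,0,0,0.0295],[0,0,0,0,0,0.0295]]';python3 -m handwheel '[[0,0,0,0,0,0.0295],[0,0,0,0,0,0.0295],[0,0,0,0,0,0.0295],[0,0,0,0,0,0.0295],[0,0,0,0,0,0.0295],[0,0,0,0,0,0.014],[0,0,0,0,0,0]]'; python3 chk.py .0101; python3 - <<'E'
from h import *
f=bot.grab_frame("wrist"); cv2.imwrite("pics/w13.png",f["pixels"])
E
```

```text
clock: 39.3
position: [0.5235, 0.2249, 0.0951]
tool_rot: [3.141, 0.0, 1.699]
force: [0.9, 0.0, -0.9]
grip_width: 0.0569
clock: 40.3
position: [0.5574, 0.1066, 0.0951]
tool_rot: [3.141, 0.0, 1.137]
force: [0.5, 0.9, -0.9]
grip_width: 0.0568
clock: 41.18
position: [0.5574, 0.1072, 0.0951]
tool_rot: [3.141, -0.0, 0.13]
force: [0.1, 0.1, -1.0]
grip_width: 0.057
scene 6.8769035186562135 0.57
 pot [0.5881 0.0725 0.0583] 0.7302951917224589 minus nominal [ 0.0307 -0.0347 -0.0469]
side 4.339282061794206 0.69
 pot [0.5608 0.1094 0.1042] 0.922413216507257 minus nominal [ 0.0034  0.0023 -0.001 ]
 tray(hull) [0.6044 0.0374 0.1339] 0.9800986454385552
wrist 8.481200543373312 0.58
 pot [0.5563 0.1079 0.1026] 0.980103973293289 minus nominal [-0.0012  0.0007 -0.0026]
 tray(hull) [0.6025 0.0364 0.1278] 0.9892871412544514
```

View pics/w13.png

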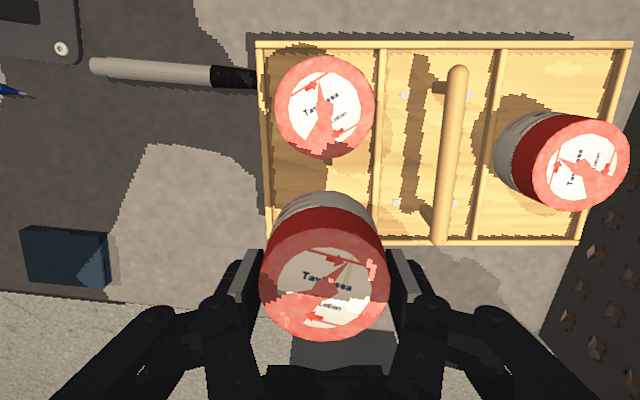

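C hangs over the free half of well_a; B is clear at (325,105) and A at (580,165). Lowering.

```bash
python3 -m handwheel '[[0,0,0.8,0,0,0],[0,0,0.8,0,0,0],[0,0,0.6,0,0,0],[0,0,0.3,0,0,0],[0,0,0.2,0,0,0],[0,0,0.06,0,0,0],[0,0,0,0,0,0]]'; python3 - <<'E'
from h import *
print(bot.observe()["position"])
o=[]
f=bot.grab_frame("scene"); o.append(cv2.resize(f["pixels"][100:220,310:440],None,fx=3,fy=3,interpolation=cv2.INTER_CUBIC))
f=bot.grab_frame("side"); o.append(cv2.resize(f["pixels"][110:230,190:320],None,fx=3,fy=3,interpolation=cv2.INTER_CUBIC))
cv2.imwrite("pics/sc14.png",np.hstack(o))
E
python3 fz.py
```

```text
clock: 42.55
position: [0.5577, 0.1084, 0.0263]
tool_rot: [-3.142, -0.0, 0.13]
force: [-0.4, 0.1, -0.7]
grip_width: 0.0571
[0.55772138 0.10836154 0.02627002]
F mean [ 0.35  -0.056 -1.194] sd [0.43 0.6  0.66] [-92.501 -24.074] 43.25 0.056875748348659404 [0.5576 0.1083 0.026 ]
```

View pics/sc14.png

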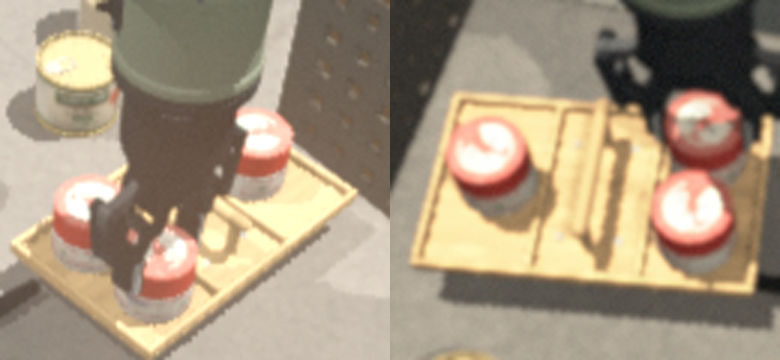

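Still hanging freely, so down 1 mm more and release.

```bash
python3 -m handwheel '[[0,0,0.04,0,0,0],[0,0,0,0,0,0]]'; python3 -m handwheel '[[0,0,0,0,0,0],[0,0,0,0,0,0],[0,0,0,0,0,0],[0,0,-0.3,0,0,0]]' -1 20; python3 -m handwheel '[[0,0,-0.5,0,0,0],[0,0,-1,0,0,0],[0,0,-1,0,0,0],[0,0,-1,0,0,0],[-1,0,-1,0,0,0],[-1,0,0,0,0,0],[-1,0,0,0,0,0],[0,0,0,0,0,0]]'; python3 - <<'E'
from h import *
print(bot.observe()["position"],bot.observe()["clock"])
o=[]
for n in("scene","side","wrist"):
    f=bot.grab_frame(n); cv2.imwrite(f"pics/{n}15.png",f["pixels"])
    for d in bot.trace(f,"pot_1"):
        reg=np.array(d["region"]); X=back(f,d["point"],.06)
        r=minimize(lambda q:-iou(f,cyl(*q),reg),np.r_[X[:2],.035],method="Nelder-Mead",options=dict(initial_simplex=np.r_[X[:2],.035]+np.array([[0,0,0],[.01,0,0],[0,.01,0],[0,0,.01]]),maxiter=120)); print(n,"pot",round(d["score"],2),r.x.round(4),-r.fun)
    for t in bot.trace(f,"tray")[:1]:
        reg=np.array(t["region"]); x0=np.array([.602,.036,.13])
        C=cv2.convexHull(np.argwhere(reg)[:,::-1].astype(np.int32)); h=np.zeros((400,640),np.uint8); cv2.fillConvexPoly(h,C,1)
        r=minimize(lambda q:-iou(f,box(*q,.148,.246,.028,.042),h),x0,method="Nelder-Mead",options=dict(initial_simplex=x0+np.array([[0,0,0],[.01,0,0],[0,.01,0],[0,0,.1]]),maxiter=120)); print(" tray",r.x.round(4),-r.fun)
S=cv2.imread("pics/scene15.png")[90:230,290:450];D=cv2.imread("pics/side15.png")[110:230,190:320]
cv2.imwrite("pics/f15.png",np.hstack([cv2.resize(S,(400,350)),cv2.resize(D,(379,350))]))
E
```

```text
clock: 43.5
position: [0.5576, 0.1083, 0.025]
tool_rot: [-3.142, -0.0, 0.13]
force: [0.0, -0.1, -0.8]
grip_width: 0.0569
clock: 44.0
position: [0.5572, 0.1082, 0.0324]
tool_rot: [3.141, 0.001, 0.13]
force: [-0.2, 0.1, -0.3]
grip_width: 0.0853
clock: 45.0
position: [0.4822, 0.0986, 0.146]
tool_rot: [-3.141, -0.0, 0.13]
force: [1.0, 0.8, 0.1]
grip_width: 0.0855
[0.48222681 0.09855193 0.14603682] 45.0
scene pot 0.96 [0.5687 0.0959 0.0161] 0.9615598002694777
scene pot 0.94 [ 0.7753  0.404  -0.0376] 0.9574973384653181
scene pot 0.62 [ 1.109  -0.6853 -0.7367] 0.5764673463764123
scene pot 0.58 [0.6262 0.1133 0.0313] 0.8762190547636909
 tray [0.6018 0.0367 0.1321] 0.9348059958402065
side pot 0.88 [0.5612 0.1106 0.0366] 0.8030824597089657
side pot 0.7 [ 0.6136 -0.0381  0.0305] 0.9243359869057362
side pot 0.65 [ 0.7328  0.4203 -0.0371] 0.9645998712722592
side pot 0.57 [0.6282 0.1185 0.0339] 0.9402257007644703
side pot 0.36 [0.6685 0.2302 0.0366] 0.1700311929845212
 tray [0.6045 0.0382 0.1339] 0.9803413634681517
wrist pot 0.97 [ 0.6135 -0.0409  0.0288] 0.979525336564749
wrist pot 0.65 [0.6259 0.1176 0.0296] 0.9753429961042418
wrist pot 0.61 [0.5567 0.1086 0.0287] 0.9830988848271713
 tray [0.6014 0.0361 0.1271] 0.9938424630147941
```

View pics/f15.png

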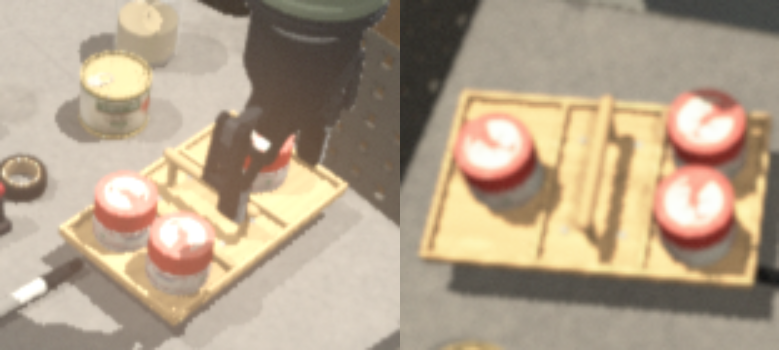

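View pics/side15.png

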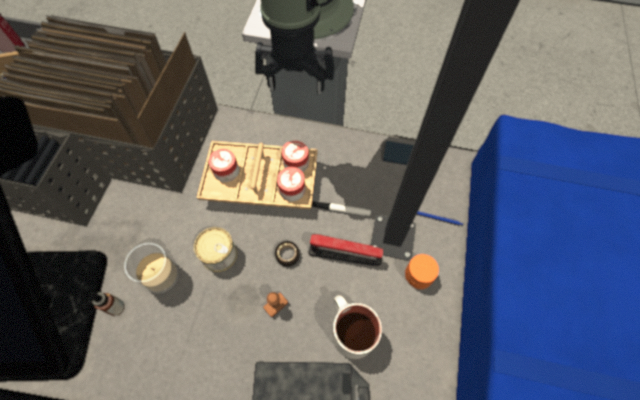

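All three pots stand upright in the wells. The tray is level and in place, nothing else has moved, and the gripper is clear.

```bash
python3 - <<'E'
from h import *
print(bot.job_done())
f=bot.grab_frame("side"); cv2.imwrite("pics/end.png",f["pixels"]); print(bot.observe()["clock"])
E
```

```text
the job is handed in; nothing more can be done
None
the job is handed in; nothing more can be done
```

All three pots are standing upright in the tray's end wells with the tray balanced, and the job was handed in at about 45 s of the 72 s allowed.

- **Hefting:** the pot nearest the tray weighed about 2.5 N, so it is the full one, and I set it back where it stood. The next pot weighed about 1.2 N. The third showed about 1.25 N when I picked it up to load it.
- **Loading order:** I put a light pot in well_a at x = +34 mm, then the full pot alone in well_b. The second light pot then went into well_a at about x = −34 mm. I let each go about 1 mm or less above the floor.
- **Last checks:** the wrist camera put the tray at (0.601, 0.036) with yaw 0.127, against (0.602, 0.036) with yaw 0.130 at the start. All three pots stand upright in their wells, the gripper is clear, and the other items look unmoved in the pictures.

Some checks disagreed or failed:
- **Fingertip height:** the reported tool height was about 26 mm lower than where the cameras showed the fingertips. My first grasp closed on air just above the lid, and I corrected for this afterwards.
- **Scene camera fits:** some of its fits of the pots at the tray were poor, mostly where the gripper hid them. I relied on the side and wrist views for those.
- **After hand-in:** no picture was available after the job was handed in.

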